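Clamp a slide carrier in the imaging holder

ROBOT

A 6-joint arm with a two-finger parallel gripper is mounted at the origin on the work surface. World frame = base frame: x ahead of the robot, y to its left, z up, the work surface at z = 0. Lengths are in m, angles in rad, forces in N, time in s.
With the tool pointing down it reaches from about 0.3 to 0.875 m from the base axis. Payload 6.4 kg.
Tool frame: the origin (TCP) lies midway between the tips of the shut fingers; the grasp point (between the pads) lies 19 mm behind it; z points along the fingers, y is the line along which they close (so a half turn about z gives the same grasp; the last joint's range is limited). The gripper opens to 85 mm and grips with 20 to 120 N. Pads are 22 mm wide; open, the fingers measure 114 mm over their backs; the gripper's body (76 mm by 85 mm) begins 54 mm behind the grasp point. The pads swing forward as they close: fully open they stand 13 mm farther back than shut.
Start: joints at [1.101, 0.181, 1.607, -0, 1.354, -0.206], TCP at [0.15, 0.555, 0.202] pointing down, gripper open.
Joint ranges: [-2.99, 2.99], [-0.89, 2.07], [0.3, 2.58], [-1.14, 4.28], [0, 2.63], [-3.12, 3.12]. Speed limits (rad/s): [2.57, 2.57, 3.01, 3.14, 3.14, 3.14].

INTERFACE

Orientations are given as a unit quaternion [w, x, y, z].
In Python, from bench import get_obs, camera, hand_in gives the robot as it stands.
- The arm moves only by the tool carry_out, never from a script. Its argument "plan" is a list that holds one entry, the list of rows, each a list of 7 numbers: the shift along the world's x, y, z in m, then the turn, a rotation vector about the world's x, y, z in rad, then the opening, from 0 (shut) to 1 (fully open). In form: [[[x, y, z, rx, ry, rz, hand], ...]]. A call has exactly 5 rows; each row is the pose to reach, as a shift and turn from the pose commanded when the call began; what a row does not reach only later rows make up. A row lasts 1/12 s, in which the tool goes at most 41.7 mm and 7.16 degrees, less where a joint would pass 70% of its speed; a pose out of reach is approached as far as the arm can. A call with a gripper value outside its range is refused whole. The fingers move at their own pace and stop on an object; the grip force is fixed at half the most. Time passes only in rows, so rows that repeat a pose let the fingers close, or fill a call up. It gives the time, the measured TCP pose, the force, the opening and the grip force at its end, in the units of the state.
- get_obs(): the state, without advancing time (a new reading comes with each control period).
- camera(name): name is "scene" or "top"; returns a dict with "pixels" (480x640x3 uint8, red, green, blue), "z_map" (480x640 float32, m along the optical axis (not along the pixel's ray), 0 where there is no reading), "camera_matrix" (3x3 intrinsics, pixels), "cam_to_world" (4x4, takes a point from camera to world coordinates). Camera axes: x right, y up, looking along -z (the intrinsics and any distortion apply to the point x, -y, -z); pixel columns grow to the right and rows downward; lengths in m; the calibration is good to about 2 mm. A picture is of the moment at which its call begins.
- hand_in(): hands the job in; it is judged then, once.
The state is a dict: "time_s": time; "q": joint angles; "dq": joint speeds; "joint_efforts": joint torques, N m; "eef_pos": TCP position; "eef_rot": TCP orientation; "wrist_force": force on the tool from outside, world axes, zero at the start; "torque": the same for the moment, N m; "opening": opening from 0.0 (shut) to 1.0 (fully open); "grasp_force": force on a finger pad.
Only numpy, scipy, OpenCV 4.12 (cv2) and the standard library are available. Lean on these libraries where they do the work, as an engineer would, in place of code of your own. Each camera call takes 0.05 s, during which the arm holds its last target. There are 200 camera calls.

TASK

Get the glass-slide carrier ready for imaging: lay it flat and centred across the two narrow ledges of the specimen holder and let go of it, then push the sliding jaw up until the carrier is held snugly, end to end, between the two jaws, and only then flip the cam lever fully down to lock the jaw. The slide is glass: set it down gently, do not drop it or ram the jaw, and leave the tube rack, the tip box and the mouse where they are.

Things in the scene. Friction and masses are not known exactly. Their poses are not given: they have to be found in the camera images.
- carrier: slide carrier: aluminium plate 46 (x) x 120 (y) x 14 (z) mm with a glass slide let into its top, 120 g, lying face up on the bench. Origin: centre of the underside; y along its length, z up. Either end may go to either jaw. Grip it across its 46 mm width.
- holder: specimen holder, fixed to the bench: base 90 (x) x 310 (y) x 12 mm, y from -215 to +95 mm; origin on the bench under the seat. Rail 24 mm wide along y, top z 24. Fixed jaw at +y: 60 mm wide, face at y = +60 mm, top z 62; its ledge, 36 mm wide (x), reaches 24 mm from the face towards -y, top z 46. Sliding jaw opposite; open between the ledges down to the rail.
- seat (a point): centre of the carrier's underside when it is clamped: between the jaws, at ledge height, 46 mm above the bench; axes as the holder's. The carrier's length lies along y.
- jaw (a joint): sliding jaw's place in m, 0 to 0.042, growing as it opens (to holder -y). Its face stands at holder y = -0.050 - value, 0.110 + value from the fixed face: the 120 mm carrier is snug at 0.010. It starts wider. Its ledge, 36 mm wide, reaches 40 mm from its face to +y, top z 46 mm; lip 60 mm wide, 12 mm thick, top z 62. Slides with about 2 N; held fast when the lever is down.
- push_plate (a point): middle of the top edge of the upright thumb plate at the sliding jaw's outer end: plate 50 (x) x 10 (y) x 46 (z) mm, top 72 mm above the bench, standing 112 mm behind (holder -y) the moving jaw face. Push it, or pinch its 10 mm thickness, towards the fixed jaw (holder +y).
- lever (a joint): cam lever on the sliding jaw, 80 mm long: angle in rad. 0 = fully down, level, pointing to the holder's -x: jaw locked; about 1.57 = upright; 1.75 = end stop. It starts up (1.1 to 1.7) and stays where it is left. Its axis lies along the holder's y. The last 0.9 rad are stiffer, 4 to 8 N at the grip.
- lever_grip (a point): middle of the lever's black grip: round bar 14 mm thick, 42 mm long, 63 mm from the lever's pivot; 18 mm more of the grip lies beyond it. Its direction from the pivot is 10 degrees above the lever's own angle.
- lever_hinge (a point): the lever's pivot: 38.5 mm above the bench, on the holder's y axis line, 45 mm behind the moving jaw face.
- tube_rack: bystander: blue rack of capped tubes, 75 x 150 x 66 mm; origin under its centre
- tip_box: bystander: closed white pipette-tip box, 87 x 122 x 91 mm; origin under its centre
- mouse: bystander: black computer mouse on a thin mat, 105 x 60 x 33 mm; origin under its centre

How it is judged:
By the outcome, as a careful person would: the job done as asked, in the order asked, and still so for the second after the job is handed in, with the robot touching nothing.
It also fails if it takes over 58 s, if anything falls off the work surface, if the arm or the gripper's body presses on something with over 40 N, if the wrist force passes 120 N, or if a joint passes its speed limit or range.

## Working session

There is one attempt and no reset: what is moved stays moved. The work goes in short steps, Python scripts to look and compute and a tool call to move; the robot and the scene stay as the last step left them, time stands still between calls to the robot, and variables do not carry over. Pictures are saved under pics/ and viewed, at most 10 in all, crops included, and the job is handed in when it is done.

Besides the shell and the picture viewer there is one more tool, called after ">>>" as name([rows], argument=value, ...), one row to a line, values as JSON. carry_out: Moves the arm, as the interface text tells. Its arguments: {"type":"object","properties":{"plan":{"type":"array","items":{"type":"array","items":{"type":"array","items":{"type":"number"}}}}},"required":["plan"]}

```bash
ls; mkdir -p pics
cat > h.py <<'E'
import numpy as np, cv2
from bench import get_obs, camera, hand_in
def cloud(c):
    K=c["camera_matrix"];T=c["cam_to_world"];z=c["z_map"]
    v,u=np.mgrid[0:480,0:640]
    P=np.stack([(u-K[0,2])/K[0,0]*z,-(v-K[1,2])/K[1,1]*z,-z],-1)
    W=P@T[:3,:3].T+T[:3,3]; W[z==0]=np.nan
    return W
def save(c,name): cv2.imwrite("pics/"+name,c["pixels"][...,::-1])
E
python3 - <<'E'
from h import *
for n in("top","scene"):
    c=camera(n);save(c,n+"0.png");np.savez(n+"0.npz",**c);print(c["cam_to_world"].round(3),c["camera_matrix"].round(1), {k:0 for k in c})
o=get_obs();print(o)
E
```

```text
pics
[[-0.028  0.996 -0.079  0.504]
 [-0.999 -0.03  -0.018 -0.059]
 [-0.02   0.078  0.997  1.3  ]
 [ 0.     0.     0.     1.   ]] [[611.1   0.  321.6]
 [  0.  611.1 241.2]
 [  0.    0.    1. ]] {'pixels': 0, 'z_map': 0, 'camera_matrix': 0, 'cam_to_world': 0}
[[ 0.407 -0.769  0.494  1.203]
 [ 0.913  0.35  -0.208 -0.323]
 [-0.013  0.536  0.844  1.126]
 [ 0.     0.     0.     1.   ]] [[526.1   0.  319.3]
 [  0.  526.1 241.5]
 [  0.    0.    1. ]] {'pixels': 0, 'z_map': 0, 'camera_matrix': 0, 'cam_to_world': 0}
{'time_s': 0.1, 'q': array([ 1.10070606e+00,  1.81425853e-01,  1.60791535e+00, -1.04540363e-05,
        1.35381266e+00, -2.06301160e-01]), 'dq': array([ 0.00025413, -0.00040391, -0.0010125 ,  0.00072623, -0.00246002,
       -0.00096347]), 'joint_efforts': array([ 2.54136194e-04, -4.45887601e+01, -3.52231872e+01, -4.82891264e-04,
        4.33188630e-03,  4.79155813e-05]), 'eef_pos': array([0.14966029, 0.55461619, 0.20119373]), 'eef_rot': array([-2.54179722e-04,  1.31511315e-01,  9.91314362e-01, -7.38082903e-04]), 'wrist_force': array([-0.91966514, -0.26864311,  0.15622683]), 'torque': array([ 0.04603327,  0.00075876, -0.00656792]), 'grasp_force': 0.0, 'opening': 1.0009067635166753}
```

View pics/top0.png

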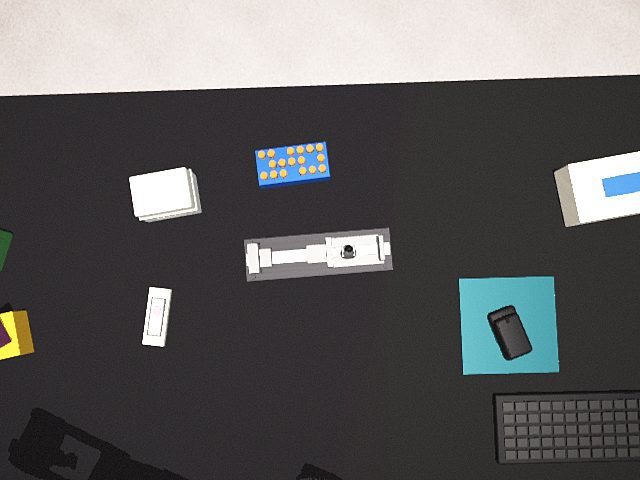

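View pics/scene0.png

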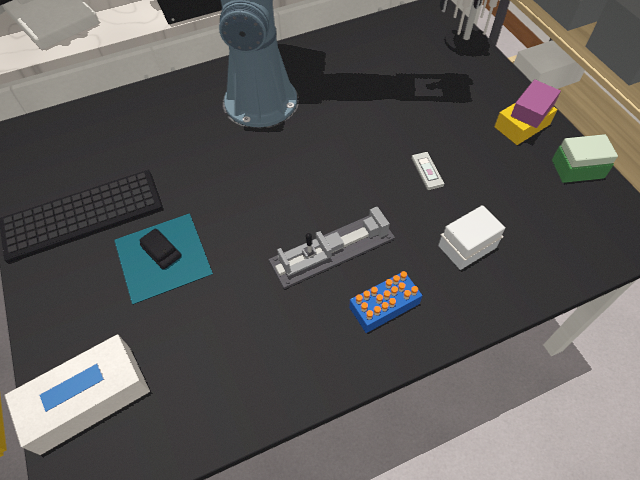

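The top view shows the carrier at about (157,317). The holder spans (245–392, 230–280), with its fixed jaw at the left (+y), the lever near (348,252) and the thumb plate near (382,248). The rack is at (293,164), the tip box at (165,193) and the mouse at (510,332).

```bash
cat > m.py <<'E'
from h import *
def rect(W,box,zl,zh):
    m=(W[...,2]>zl)&(W[...,2]<zh)&(W[...,0]>box[0])&(W[...,0]<box[1])&(W[...,1]>box[2])&(W[...,1]<box[3])
    p=W[m]; r=cv2.minAreaRect(p[:,:2].astype(np.float32)*1000)
    return p,r
E
python3 - <<'E'
from m import *
for n in("top","scene"):
    W=cloud(dict(np.load(n+"0.npz")))
    print(n,"bench z",np.nanmedian(W[...,2][(abs(W[...,0]-.35)<.05)&(abs(W[...,1]-0.0)<.1)]))
    if n=="top": print("carrier px",W[317,157],"holder",W[270,300],W[238,252],W[252,348],W[248,382])
    for nm,b,zl,zh in(("carrier",(.2,.45,.2,.4),.008,.025),("base",(.35,.6,-.25,.15),.007,.1),("basetop",(.35,.6,-.25,.15),.009,.016),("fixedjaw",(.35,.6,-.25,.15),.056,.066),("plate",(.35,.6,-.25,.0),.067,.076),("lever",(.35,.6,-.25,.0),.078,.2),("rack",(.5,.8,-.1,.15),.03,.1),("tip",(.5,.75,.15,.4),.06,.12)):
        try:
            p,r=rect(W,b,zl,zh);print(nm,len(p),np.round(r[0],1),np.round(r[1],1),round(r[2],2),p.mean(0).round(4),p[:,2].max().round(4))
        except Exception as e: print(nm,e)
E
```

```text
top bench z -5.561562370748341e-05
carrier px [0.4563392  0.31532683 0.01248536] holder [0.54654385 0.01197937 0.00763211] [0.61808937 0.11324102 0.00116939] [ 0.57513469 -0.08798627  0.1157928 ] [ 0.58363739 -0.15738282  0.07434611]
carrier 562 [329.2 284.3] [136.6 244.3] 86.48 [0.4226 0.3199 0.0142] 0.0242
base 4669 [477.3 -52.4] [394.1 250.3] 88.83 [ 0.565  -0.0223  0.0287] 0.097
basetop 1597 [498.6 -46.1] [351.2 202.8] 89.98 [ 0.5529 -0.0097  0.0122] 0.016
fixedjaw 448 [571.1 -21.8] [ 57.3 275.6] 0.41 [0.5717 0.0508 0.0616] 0.066
plate 101 [ 576.9 -104. ] [ 40.1 115.4] 3.31 [ 0.5804 -0.1519  0.0713] 0.0758
lever 46 [582.6 -88.3] [15.2 12.6] 34.22 [ 0.5822 -0.0888  0.1129] 0.1232
rack 4070 [673.6  11.3] [256.9 216.3] 2.17 [0.6906 0.0134 0.0498] 0.097
tip 2479 [709.6 286.2] [ 84.4 118.7] 8.4 [0.706  0.2833 0.0891] 0.0992
scene bench z -0.0011036436832898566
carrier 236 [330.8 308.5] [243.5  53.9] 7.54 [0.4248 0.3194 0.0133] 0.0193
base 2436 [508.7 -19.6] [325.8 182.5] 89.98 [ 0.5754 -0.0223  0.033 ] 0.0988
basetop 517 [565.7 -28. ] [ 68.8 308.9] 0.18 [ 0.5668 -0.0067  0.012 ] 0.016
fixedjaw 291 [575.9 -22.7] [ 56.8 279.3] 2.13 [0.574  0.0373 0.0608] 0.0658
plate 64 [ 591.8 -129.2] [78.3 34.1] 68.4 [ 0.5824 -0.1478  0.0707] 0.075
lever 72 [587.4 -90.3] [14.2 13.3] 44.69 [ 0.5886 -0.0907  0.1026] 0.119
rack 2932 [672.4   9.6] [256.8 217.3] 0.65 [0.6938 0.012  0.0504] 0.0988
tip 1583 [711.6 286.3] [ 82.2 122.8] 7.38 [0.7132 0.281  0.0874] 0.0963
```

```bash
cat >> m.py <<'E'
def plane(c,uv,z):
    K=c["camera_matrix"];T=c["cam_to_world"];uv=np.atleast_2d(uv).astype(float)
    d=np.stack([(uv[:,0]-K[0,2])/K[0,0],-(uv[:,1]-K[1,2])/K[1,1],-np.ones(len(uv))],-1)@T[:3,:3].T
    s=(z-T[2,3])/d[:,2]; return T[:3,3]+s[:,None]*d
def prect(c,roi,thr,z):
    u0,u1,v0,v1=roi;S=4
    g=cv2.cvtColor(c["pixels"],cv2.COLOR_RGB2GRAY)[v0:v1,u0:u1]
    g=cv2.resize(g,None,fx=S,fy=S,interpolation=cv2.INTER_CUBIC)
    cs,_=cv2.findContours((g>thr).astype(np.uint8),cv2.RETR_EXTERNAL,cv2.CHAIN_APPROX_NONE)
    k=max(cs,key=cv2.contourArea)[:,0,:]
    uv=(k+.5)/S-.5+[u0,v0]
    p=plane(c,uv,z)[:,:2]*1000
    return p,cv2.minAreaRect(p.astype(np.float32))
E
python3 - <<'E'
from m import *
t=dict(np.load("top0.npz"));s=dict(np.load("scene0.npz"))
g=cv2.cvtColor(t["pixels"],cv2.COLOR_RGB2GRAY);print(g[317,125:190],g[222:290,300])
f=lambda r:[np.round(r[0],1),np.round(r[1],1),round(r[2],2)]
for th in (90,120,150):
    print("carrier top",f(prect(t,(125,190,275,360),th,.014)[1]),"scene",f(prect(s,(400,455,140,200),th,.014)[1]))
for th in (45,55,65): print("base",f(prect(t,(235,402,220,290),th,.012)[1]),f(prect(s,(255,410,200,295),th,.012)[1]))
img=cv2.hconcat([cv2.resize(t["pixels"][220:290,240:400],None,fx=5,fy=5,interpolation=cv2.INTER_CUBIC)])
i2=cv2.resize(s["pixels"][200:290,260:410],(800,480),interpolation=cv2.INTER_CUBIC)
o=np.vstack([cv2.resize(img,(640,280)),cv2.resize(i2,(640,320))])
cv2.imwrite("pics/c1.png",o[...,::-1])
E
```

```text
[ 49  45  51  44  53  47  50  53  53  49  47  47  51  46  47  47  47  48
  46  27 184 255 255 255 139 255 255 255 255 255 255 255 255 255 255 255
 255 168 210 255 255 255 184 102  46  47  48  47  44  42  51  52  46  47
  52  53  46  53  49  51  49  46  54  51  51] [ 53  51  49  51  51  52  47  57  48  52  50  37  73 121 136 131 127 134
 132 129 133 129 126 134 131 122 116 220 255 255 255 255 255 255 255 255
 255 255 255 255 115 134 136 129 132 136 138 138 128 140 139 138 138 141
 130  75  47  50  52  45  49  50  51  46  53  48  51  52]
carrier top [array([458. , 316.1]), array([ 50.3, 123.1]), 82.21] scene [array([463.2, 313.4]), array([ 52.6, 129.9]), 82.07]
carrier top [array([457.9, 316.1]), array([ 49.2, 122.5]), 82.22] scene [array([463.3, 314.1]), array([ 50.4, 128.1]), 81.82]
carrier top [array([458. , 316.4]), array([ 48.5, 122.1]), 82.06] scene [array([460.5, 315. ]), array([ 47.9, 121.2]), 82.14]
base [array([578.1, -26.4]), array([353.7, 147.8]), 88.24] [array([572.4, -23.4]), array([408.5, 279.1]), 65.42]
base [array([579. , -26.6]), array([ 92.9, 311.6]), 2.92] [array([572.3, -23.7]), array([407.8, 279.1]), 65.42]
base [array([578.8, -26.2]), array([ 91.6, 310.8]), 2.99] [array([572.8, -22.8]), array([108.7, 321.9]), 2.91]
```

View pics/c1.png

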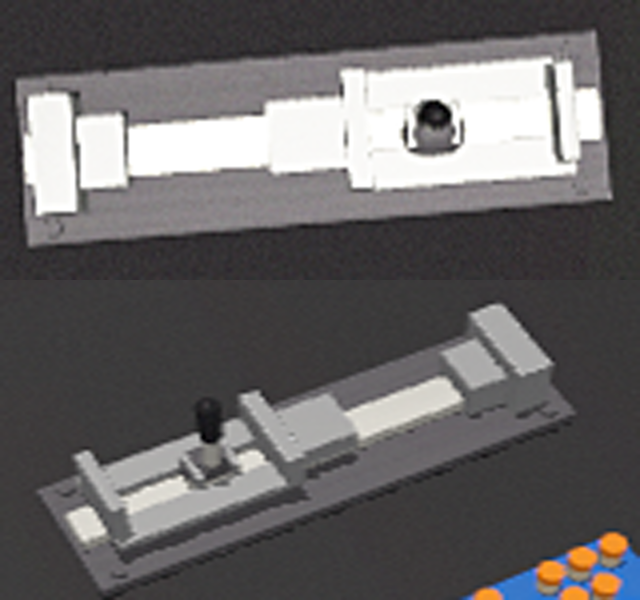

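The crop shows the holder with its fixed jaw on the left. The sliding-jaw lip spans crop x 343–372, the thumb plate 553–577, and the lever is nearly upright at (433,118). Now I'll move towards the carrier at (0.458, 0.317), turning +0.127 rad.

>>> carry_out([
  [[0.031, -0.024, -0.005, 0, 0, 0.025, 1], [0.062, -0.048, -0.01, 0, 0, 0.05, 1], [0.093, -0.072, -0.015, 0, 0, 0.075, 1], [0.124, -0.096, -0.02, 0, 0, 0.1, 1], [0.155, -0.12, -0.025, 0, 0, 0.127, 1]],
])

```text
time_s: 0.52
eef_pos: [0.3057, 0.4337, 0.1765]
eef_rot: [-0.0, 0.067, 0.998, -0.0]
wrist_force: [-0.6, -0.0, -0.2]
opening: 1.001
grasp_force: 0.0
```

Run:
```python
from m import *
t=dict(np.load("top0.npz"));s=dict(np.load("scene0.npz"))
a=np.deg2rad(2.95);ex=np.array([np.cos(a),np.sin(a)]);ey=np.array([-np.sin(a),np.cos(a)]);O=np.array([575.7,33.6])
def H(c,uv,z):
    p=plane(c,uv,z)[:,:2]*1000-O; return np.round(np.c_[p@ex,p@ey],1)
T=lambda x,y:(240+x/4-.5,220+y/4-.5)
S=lambda x,y:(260+x*150/640-.5,200+(y-280)*90/320-.5)
print("top: fixed face",H(t,T(73,150),.062),"lip face/back",H(t,[T(343,125),T(372,125)],.062),"plate",H(t,[T(556,110),T(577,110)],.072),"lever tip",H(t,T(433,112),.119))
print("scene: lip +y edge",H(s,[S(248,393),S(298,443)],.062),"plate corner",H(s,[S(80,455),S(130,510)],.072),"fixed",H(s,[S(470,313),S(530,370)],.062),"tip",H(s,S(208,403),.119))
```

```text
top: fixed face [[ 1.1 60.6]] lip face/back [[  2.6 -77.1]
 [  1.4 -91.8]] plate [[   0.8 -184.5]
 [  -0.  -195. ]] lever tip [[   1.7 -121.6]]
scene: lip +y edge [[-27.9 -85. ]
 [ 20.8 -78.4]] plate corner [[ -20.8 -192.4]
 [  29.9 -185.8]] fixed [[-28.1  60.3]
 [ 29.6  66.7]] tip [[   3.1 -123.8]]
```

>>> carry_out([
  [[0.031, -0.024, -0.015, 0, 0, 0, 1], [0.062, -0.048, -0.03, 0, 0, 0, 1], [0.093, -0.072, -0.045, 0, 0, 0, 1], [0.124, -0.095, -0.06, 0, 0, 0, 1], [0.1535, -0.118, -0.075, 0, 0, 0, 1]],
])

```text
time_s: 0.93
eef_pos: [0.4596, 0.3156, 0.1011]
eef_rot: [-0.0, 0.068, 0.998, -0.0]
wrist_force: [0.9, -0.0, 0.2]
opening: 1.001
grasp_force: 0.0
```

>>> carry_out([
  [[0, 0, -0.03, 0, 0, 0, 1], [0, 0, -0.06, 0, 0, 0, 1], [0, 0, -0.08, 0, 0, 0, 1], [0, 0, -0.092, 0, 0, 0, 1], [0, 0, -0.1, 0, 0, 0, 1]],
])

```text
time_s: 1.35
eef_pos: [0.4572, 0.3165, 0.0]
eef_rot: [-0.001, 0.068, 0.998, -0.001]
wrist_force: [-0.1, -0.6, 0.9]
opening: 1.005
grasp_force: 0.0
```

>>> carry_out([
  [[0, 0, 0, 0, 0, 0, 0.65], [0, 0, 0, 0, 0, 0, 0.55], [0, 0, 0, 0, 0, 0, 0.5], [0, 0, 0, 0, 0, 0, 0.4], [0, 0, 0, 0, 0, 0, 0.3]],
])

```text
time_s: 1.77
eef_pos: [0.4593, 0.3177, 0.0033]
eef_rot: [0.001, 0.068, 0.998, 0.001]
wrist_force: [-0.2, 0.3, 0.2]
opening: 0.307
grasp_force: 0.0
```

Run:
```python
from m import *
o=get_obs();print({k:np.round(o[k],4) for k in("time_s","q","eef_pos","wrist_force","opening","grasp_force")})
```

```text
{'time_s': np.float64(1.7667), 'q': array([ 0.3926,  0.4042,  1.7766, -0.    ,  0.9585, -1.0417]), 'eef_pos': array([0.4593, 0.3177, 0.0033]), 'wrist_force': array([-0.2475,  0.2578,  0.2113]), 'opening': np.float64(0.3069), 'grasp_force': np.float64(0.0)}
```

Run:
```python
from m import *
t=camera("top");s=camera("scene");np.savez("t1.npz",**t);np.savez("s1.npz",**s)
a=cv2.resize(t["pixels"][270:370,110:250],(560,400));b=cv2.resize(s["pixels"][100:220,380:500],(400,400))
o=cv2.resize(np.hstack([a,b]),(800,333))
cv2.imwrite("pics/c2.png",o[...,::-1])
o=get_obs();print(o["eef_pos"],o["opening"],o["grasp_force"])
```

```text
[0.45893842 0.31746911 0.00284465] 0.29693404028248466 0.0
```

View pics/c2.png

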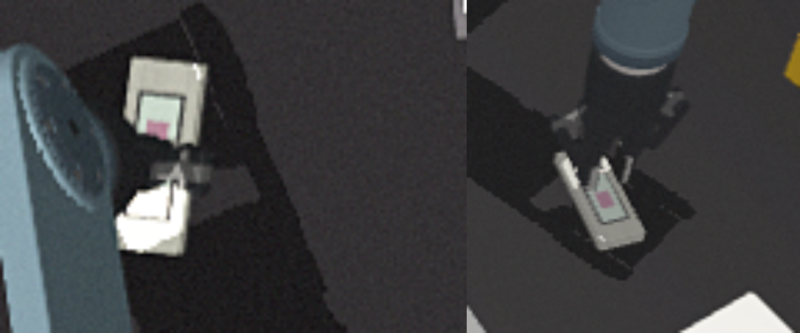

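The crop shows the carrier still in place but the finger tips over its top face, near crop (600–628, 165). So they did not go down past its sides. I'll check the tip heights with the depth data.

Run:
```python
from m import *
s=dict(np.load("s1.npz"));W=cloud(s);W0=cloud(dict(np.load("scene0.npz")))
d=np.abs(W[...,2]-W0[...,2])>.006
m=d&(abs(W[...,0]-.459)<.05)&(abs(W[...,1]-.317)<.07)&(W[...,2]<.06)
v,u=np.where(m);P=W[m]
for i in np.argsort(P[:,2])[:40]: print(u[i],v[i],P[i].round(4))
f=lambda r:[np.round(r[0],1),np.round(r[1],1),round(r[2],2)]
b=cv2.resize(s["pixels"][140:200,400:460],(600,600),interpolation=cv2.INTER_CUBIC);b=np.clip(b.astype(float)*1.5,0,255).astype(np.uint8)
cv2.imwrite("pics/c3.png",b[...,::-1])
```

```text
408 174 [ 0.4393  0.2701 -0.008 ]
443 164 [ 0.4488  0.3765 -0.0075]
408 172 [ 0.4336  0.2732 -0.0071]
404 178 [ 0.4478  0.2527 -0.0071]
409 168 [ 0.4222  0.2827 -0.0071]
410 167 [ 0.4205  0.2868 -0.0066]
443 180 [ 0.499   0.3458 -0.0062]
444 166 [ 0.4572  0.3743 -0.0061]
444 178 [ 0.4942  0.3519 -0.0061]
443 181 [ 0.5022  0.3439 -0.006 ]
445 170 [ 0.4711  0.369  -0.0056]
445 176 [ 0.4897  0.3577 -0.0054]
417 180 [ 0.4701  0.2806 -0.0051]
440 167 [ 0.4563  0.3617 -0.0051]
432 159 [ 0.4218  0.3564 -0.0049]
411 181 [ 0.4667  0.2637 -0.0046]
447 180 [ 0.5047  0.3547 -0.0044]
455 174 [ 0.4957  0.3857 -0.0042]
411 172 [ 0.4392  0.279  -0.0039]
438 171 [ 0.4673  0.3485 -0.0038]
414 185 [ 0.4828  0.2638 -0.0037]
438 168 [ 0.4582  0.3539 -0.0035]
441 174 [ 0.4803  0.3502 -0.0033]
415 169 [ 0.4349  0.2941 -0.0033]
454 172 [ 0.4894  0.386  -0.0027]
450 178 [ 0.5035  0.3644 -0.0021]
420 177 [ 0.4663  0.2917 -0.0021]
444 172 [ 4.795e-01  3.596e-01 -3.000e-04]
444 163 [0.4523 0.3758 0.0008]
445 168 [0.4691 0.3688 0.0009]
450 177 [0.5025 0.3643 0.0011]
437 166 [0.4539 0.3523 0.0011]
442 163 [0.4502 0.3705 0.0011]
410 170 [0.4357 0.277  0.0017]
453 177 [0.5063 0.3713 0.0018]
444 165 [0.4597 0.371  0.0025]
419 182 [0.4835 0.2779 0.0028]
447 173 [0.4881 0.3632 0.003 ]
448 179 [0.5076 0.3543 0.0034]
412 167 [0.4298 0.2864 0.0035]
```

View pics/c3.png

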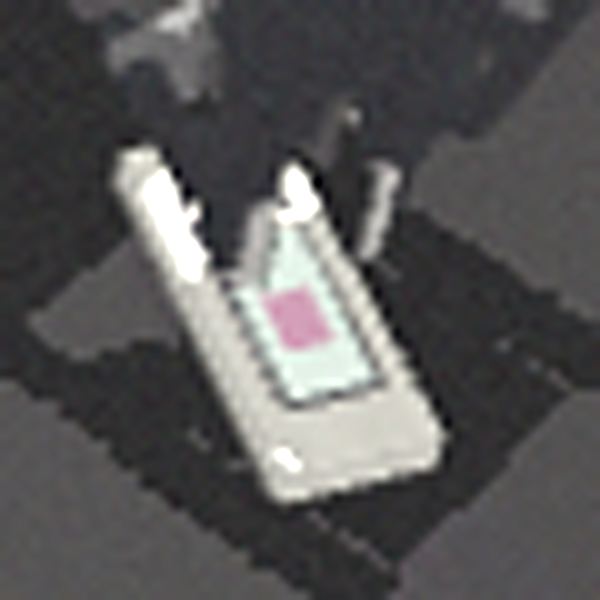

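The zoom shows the left tip at (250,280) over the slide's edge and the right tip at (372,258), just beyond the far side. The tips are above the plate.

Run:
```python
from m import *
s=dict(np.load("s1.npz"));t=dict(np.load("t1.npz"))
for z in(0,.008,.014,.02,.03,.04): print(z,plane(s,[(400+25-.5,140+28-.5),(400+37.2-.5,140+25.8-.5)],z).round(4)[:,:2].tolist())
f=lambda r:[np.round(r[0],1),np.round(r[1],1),round(r[2],2)]
p,r=prect(t,(140,190,284,316),90,.014);print(f(r))
# carrier far end & near end corners in top
for th in(90,130): print(f(prect(t,(140,180,280,318),th,.014)[1]))
```

```text
0 [[0.4434, 0.3188], [0.4506, 0.3535]]
0.008 [[0.4488, 0.3142], [0.4559, 0.3487]]
0.014 [[0.4528, 0.3108], [0.4599, 0.3451]]
0.02 [[0.4569, 0.3074], [0.4639, 0.3415]]
0.03 [[0.4636, 0.3017], [0.4706, 0.3355]]
0.04 [[0.4703, 0.296], [0.4773, 0.3295]]
[array([491.5, 310.9]), array([49.2, 53.4]), 82.44]
[array([491.5, 310.9]), array([49.2, 53.4]), 82.44]
[array([492.4, 310.8]), array([47.9, 50.4]), 82.7]
```

>>> carry_out([
  [[0, 0, 0, 0, 0, 0, 0.5], [0, 0, 0, 0, 0, 0, 0.7], [0, 0, 0, 0, 0, 0, 0.8], [0, 0, 0, 0, 0, 0, 0.8], [0, 0, 0, 0, 0, 0, 0.8]],
])

```text
time_s: 2.28
eef_pos: [0.4584, 0.3171, 0.0019]
eef_rot: [-0.0, 0.068, 0.998, -0.0]
wrist_force: [0.1, -0.2, -0.6]
opening: 0.803
grasp_force: 0.0
```

Run:
```python
from m import *
t=camera("top");s=camera("scene");np.savez("t2.npz",**t);np.savez("s2.npz",**s)
b=cv2.resize(s["pixels"][120:190,395:465],(560,560),interpolation=cv2.INTER_CUBIC);b=np.clip(b.astype(float)*1.7,0,255).astype(np.uint8)
cv2.imwrite("pics/c4.png",b[...,::-1])
o=get_obs();print(o["eef_pos"],o["opening"],o["grasp_force"],o["wrist_force"])
```

```text
[0.45838915 0.31708642 0.0019256 ] 0.7969540229679665 0.0 [-0.6476781  -0.07637641  0.06287902]
```

View pics/c4.png

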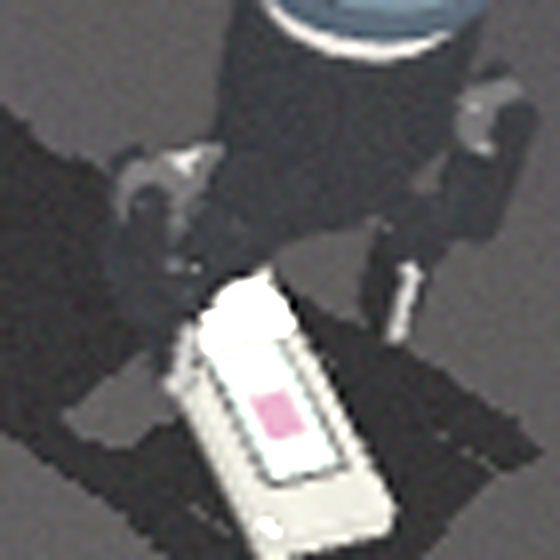

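Both tips are now outside the carrier, at (180,395) and (400,340) in the crop. I'll read their depth.

Run:
```python
from m import *
s=dict(np.load("s2.npz"));W=cloud(s)
np.set_printoptions(linewidth=200)
for u0,v0,nm in((414,160,"left"),(442,153,"right")):
    print(nm);print((W[v0:v0+13,u0:u0+7,2]*1000).round(0))
    print(cv2.cvtColor(s["pixels"],cv2.COLOR_RGB2GRAY)[v0:v0+13,u0:u0+7])
W=cloud(dict(np.load("s1.npz")))
print("s1 left");print((W[158:172,421:429,2]*1000).round(0)); print("s1 right");print((W[154:168,434:442,2]*1000).round(0))
```

```text
left
[[66. 69. 71. 75. 74. 72. 75.]
 [62. 69. 69. 68. 70. 73. 69.]
 [61. 67. 63. 61. 71. 66. 70.]
 [56. 61. 62. 58. 62. 62. 18.]
 [54. 54. 60. 58. 55. 59. 11.]
 [52. 52. 56. 57. 55. 55.  9.]
 [50. 46. 46. 49. 47. 51. 12.]
 [-3. -0. 43. 46. 46. 44.  8.]
 [ 1. -3. 37. 43. 41. 12. 14.]
 [ 2. -1.  1.  0.  5. 11. 15.]
 [-3. -5.  2.  1.  2.  7. 14.]
 [ 0. -0.  0. -2.  3.  5. 11.]
 [-3.  1. -2. -2. -3.  1. 13.]]
[[ 39  36  39  49  81  72 137]
 [ 34  38  40  77 122 121 181]
 [ 35  34  38  79 126 120 181]
 [ 37  37  61 107 121  99 175]
 [ 34  35  53 106 123  95 105]
 [ 38  33  64 124 116  64 103]
 [ 40  39  76 121 123 120 129]
 [ 47  78 122 124 117 101 137]
 [ 54  77 123 121 103 121 143]
 [ 57  57  77 101 126 132 142]
 [ 54  56  52  80 129 130 144]
 [ 59  57  52  61  95 129 134]
 [ 60  60  57  28  69 127 129]]
right
[[64. 69. 70. 75. 74. 76. 74.]
 [60. 64. 68. 79. 73. 74. 62.]
 [57. 62. 66. 68. 69. 63. 65.]
 [55. 59. 64. 67. 66. 58. -3.]
 [51. 57. 57. 60. 58. 51. -3.]
 [46. 53. 61. 58. 49. 49.  3.]
 [44. 48. 55. 49. 47.  2.  1.]
 [46. 51. 50. 48. -6.  3.  5.]
 [40. 46. 42. 43. -1. -0. -2.]
 [
[... 825 characters left out ...]
40. 41. 40. 45. 16. 12.]
 [11.  9. 35. 39. 36. 42. 15. 16.]
 [14. 14. 18. 37. 36. 16. 15. 12.]
 [16. 14. 11. 13. 18. 16. 13. 16.]
 [14. 12. 10. 14. 15. 15.  9. 16.]
 [11. nan 11. 12. 13. 16. 15. 12.]]
s1 right
[[61. 66. 70. 73. 76. 81. 78. 80.]
 [57. 65. 70. 71. 73. 76. 77. 77.]
 [57. 57. 66. 71. 70. 76. 73. 76.]
 [50. 56. 58. 70. 70. 69. 60. -1.]
 [52. 57. 58. 65. 60. 66. 56. -3.]
 [49. 53. 57. 62. 60. 50. 53. -3.]
 [44. 51. 56. 60. 57. 50. -2.  1.]
 [41. 50. 54. 53. 55. 48. -1.  1.]
 [39. 43. 49. 49. 51. 40.  2. -3.]
 [41. 44. 45. 44. 37. -4.  0. -5.]
 [33. 42. 39. 42. -3. -2. -6. -5.]
 [11. 35. 39. 36. -3.  0. -2. -5.]
 [13.  1. -3.  1.  2.  2.  1.  4.]
 [ 6. 13. -4. -1. -1. -3. -5.  2.]]
```

Depth puts the actual tips about 33–38 mm above the reported TCP height (35 mm up at opening 0.3, 40 mm at 0.8). I'll go down by that difference in two steps and watch the force.

>>> carry_out([
  [[0, 0, -0.005, 0, 0, 0, 0.8], [0, 0, -0.01, 0, 0, 0, 0.8], [0, 0, -0.014, 0, 0, 0, 0.8], [0, 0, -0.018, 0, 0, 0, 0.8], [0, 0, -0.022, 0, 0, 0, 0.8]],
])

```text
time_s: 2.8
eef_pos: [0.4582, 0.317, -0.0207]
eef_rot: [-0.0, 0.068, 0.998, -0.0]
wrist_force: [-0.6, 0.8, 0.3]
opening: 0.799
grasp_force: 0.0
```

Run:
```python
from m import *
s=camera("scene");np.savez("s3.npz",**s);W=cloud(s)
np.set_printoptions(linewidth=200)
for u0,v0,nm in((412,163,"left"),(440,156,"right")):
    print(nm);print((W[v0:v0+16,u0:u0+8,2]*1000).round(0))
o=get_obs();print(o["eef_pos"],o["opening"],o["wrist_force"])
```

```text
left
[[68. 66. 57. 64. 65. 67. 63. 63.]
 [69. 68. 54. 58. 63. 64. 63. 60.]
 [63. 41. 50. 59. 59. 57. 54. 52.]
 [41. 39. 46. 48. 46. 46. 47. 47.]
 [40. 41. 45. 42. 42. 49. 48. 14.]
 [28. 37. 43. 39. 39. 43. 43. 13.]
 [29. 34. 34. 36. 40. 41. 37. 14.]
 [28. 34. 37. 31. 37. 29. 33. 10.]
 [-3. 28. 28. 26. 31. 24. 29.  3.]
 [-3. 25. 21. 22. 24. 24. -5.  0.]
 [-1. -4. -2. 23. 26. 17.  0. -1.]
 [-4. -2. -4. 16. -3. -2. -1. -4.]
 [-2. -3. -3.  0. -2. -2. -3. -3.]
 [-2. -2.  4. -3. -3.  0. -5. -1.]
 [-1. -1. -2. -4. -1. -2.  1.  2.]
 [ 1. -1.  2.  4.  2. -1.  0.  2.]]
right
[[45. 51. 55. 70. 66. 64. 67. 64.]
 [40. 48. 48. 53. 63. 60. 61. 60.]
 [41. 49. 50. 54. 52. 55. 61. 56.]
 [39. 39. 48. 54. 52. 50. 46.  2.]
 [33. 39. 45. 50. 49. 46. 40.  1.]
 [31. 39. 42. 47. 45. 41. 37.  0.]
 [27. 34. 41. 41. 42. 32. 34.  2.]
 [25. 30. 40. 34. 35. 28.  0. -2.]
 [20. 30. 34. 32. 35. 26. -1.  2.]
 [21. 30. 29. 32. 22. -6. -1.  2.]
 [14. 20. 27. 26.  1. -0. -2. -4.]
 [18. 24. 20. 17. -1.  1. -6. -5.]
 [-1.  1. -2. -0. -2. -2. -2. -2.]
 [-2.  0. -1.  4. -1. -5.  2. -3.]
 [ 0. -1. -1. -3. -2. -6. -1.  1.]
 [-0.  5.  2. -4.  0. -2. -4. -1.]]
[ 0.45762811  0.31675139 -0.02146728] 0.7964663937884642 [-0.55641381 -0.57929101  0.0131755 ]
```

>>> carry_out([
  [[0, 0, -0.004, 0, 0, 0, 0.8], [0, 0, -0.008, 0, 0, 0, 0.8], [0, 0, -0.01, 0, 0, 0, 0.8], [0, 0, -0.01, 0, 0, 0, 0.65], [0, 0, -0.01, 0, 0, 0, 0.58]],
])

```text
time_s: 3.27
eef_pos: [0.4583, 0.3171, -0.0301]
eef_rot: [-0.0, 0.068, 0.998, -0.0]
wrist_force: [-0.1, 0.5, 0.5]
opening: 0.583
grasp_force: 0.0
```

>>> carry_out([
  [[0, 0, 0, 0, 0, 0, 0.54], [0, 0, 0, 0, 0, 0, 0.5], [0, 0, 0, 0, 0, 0, 0.45], [0, 0, 0, 0, 0, 0, 0.4], [0, 0, 0, 0, 0, 0, 0.4]],
])

```text
time_s: 3.68
eef_pos: [0.4588, 0.3173, -0.0294]
eef_rot: [0.0, 0.068, 0.998, 0.0]
wrist_force: [-1.6, -0.4, 5.8]
opening: 0.519
grasp_force: 62.0
```

>>> carry_out([
  [[0, 0, 0.015, 0, 0, 0, 0.4], [0, 0, 0.04, 0, 0, -0.1, 0.4], [0, 0, 0.06, 0, 0, -0.2, 0.4], [0, 0, 0.08, 0, 0, -0.3, 0.4], [0, 0, 0.09, 0, 0, -0.4, 0.4]],
])

```text
time_s: 4.1
eef_pos: [0.4594, 0.3175, 0.0621]
eef_rot: [0.001, 0.268, 0.964, 0.001]
wrist_force: [0.5, -0.2, -2.4]
opening: 0.519
grasp_force: 61.8
```

>>> carry_out([
  [[0.01, -0.02, 0, 0, 0, -0.1, 0.4], [0.02, -0.05, 0, 0, 0, -0.2, 0.4], [0.033, -0.08, 0, 0, 0, -0.3, 0.4], [0.046, -0.11, 0, 0, 0, -0.4, 0.4], [0.059, -0.143, 0, 0, 0, -0.5, 0.4]],
])

```text
time_s: 4.52
eef_pos: [0.5173, 0.1731, 0.0596]
eef_rot: [-0.0, 0.497, 0.868, -0.0]
wrist_force: [1.3, -0.4, -1.5]
opening: 0.519
grasp_force: 61.7
```

>>> carry_out([
  [[0.013, -0.033, 0, 0, 0, -0.1, 0.4], [0.026, -0.066, 0, 0, 0, -0.2, 0.4], [0.039, -0.1, 0, 0, 0, -0.3, 0.4], [0.052, -0.125, 0, 0, 0, -0.4, 0.4], [0.059, -0.143, 0, 0, 0, -0.483, 0.4]],
])

```text
time_s: 4.93
eef_pos: [0.5774, 0.0281, 0.0597]
eef_rot: [0.0, 0.691, 0.722, -0.0]
wrist_force: [-0.5, 0.7, -1.8]
opening: 0.52
grasp_force: 61.7
```

>>> carry_out([
  [[0, 0, -0.006, 0, 0, 0, 0.4], [0, 0, -0.012, 0, 0, 0, 0.4], [0, 0, -0.018, 0, 0, 0, 0.4], [0, 0, -0.02, 0, 0, 0, 0.4], [0, 0, -0.02, 0, 0, 0, 0.4]],
])

```text
time_s: 5.35
eef_pos: [0.5749, 0.0324, 0.0386]
eef_rot: [-0.001, 0.688, 0.726, -0.001]
wrist_force: [-0.2, -0.6, -2.1]
opening: 0.52
grasp_force: 61.7
```

Run:
```python
from m import *
t=camera("top");s=camera("scene");np.savez("t4.npz",**t);np.savez("s4.npz",**s)
a=cv2.resize(t["pixels"][215:295,235:405],(680,320),interpolation=cv2.INTER_CUBIC);b=cv2.resize(s["pixels"][190:290,260:415],(680,280*1),interpolation=cv2.INTER_CUBIC)
cv2.imwrite("pics/c5.png",np.vstack([a,b])[...,::-1])
o=get_obs();print(o["eef_pos"],o["opening"],o["wrist_force"])
```

```text
[0.57597644 0.03212149 0.03976417] 0.5201269977974485 [-0.5211541   0.52145333 -2.18346477]
```

View pics/c5.png

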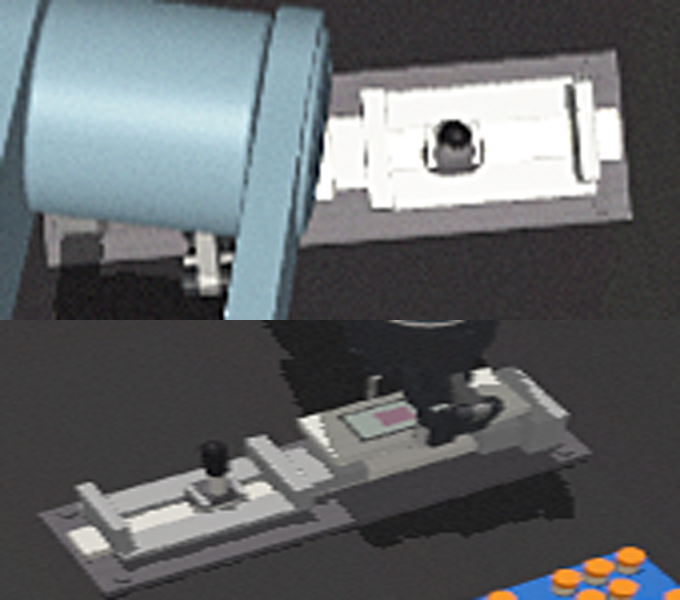

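The scene crop shows the carrier aligned above the holder. Its -y end runs (300,420)–(333,462) and its far end is close to the fixed jaw at about (530,400). I'll measure the end gaps from depth.

```bash
cat >> m.py <<'E'
a=np.deg2rad(2.95);EX=np.array([np.cos(a),np.sin(a)]);EY=np.array([-np.sin(a),np.cos(a)]);O=np.array([575.7,33.6])
def Hf(W):
    p=W[...,:2]*1000-O; return np.dstack([p@EX,p@EY,W[...,2]*1000])
def Hp(c,uv,z):
    p=plane(c,uv,z)[:,:2]*1000-O; return np.round(np.c_[p@EX,p@EY],1)
E
python3 - <<'E'
from m import *
s=dict(np.load("s4.npz"));h=Hf(cloud(s))
x,y,z=h[...,0],h[...,1],h[...,2]
for lo in range(-120,80,5):
    m=(y>lo)&(y<=lo+5)&(abs(x)<15)&(z<95)
    if m.sum(): print(lo,m.sum(),np.nanpercentile(z[m],[10,50,90]).round(0))
S=lambda X,Y:(260+X/4.387-.5,190+(Y-320)/2.8-.5)
for zz in (.075,.08,.085): print(zz,Hp(s,[S(299,417),S(335,460),S(530,405)],zz).tolist())
E
```

```text
-120 16 [32. 43. 74.]
-115 26 [33. 45. 50.]
-110 7 [33. 42. 47.]
-105 19 [23. 29. 34.]
-100 19 [20. 25. 34.]
-95 43 [24. 36. 61.]
-90 40 [29. 54. 62.]
-85 23 [57. 61. 64.]
-80 9 [60. 60. 61.]
-75 17 [44. 45. 46.]
-70 23 [41. 45. 47.]
-65 40 [41. 47. 81.]
-60 49 [43. 49. 83.]
-55 32 [43. 81. 84.]
-50 24 [54. 80. 83.]
-45 31 [45. 80. 83.]
-40 24 [41. 82. 84.]
-35 32 [18. 82. 85.]
-30 36 [19. 81. 86.]
-25 38 [18. 81. 84.]
-20 38 [15. 81. 86.]
-15 38 [19. 81. 85.]
-10 35 [19. 82. 85.]
-5 23 [19. 78. 85.]
0 16 [14. 22. 26.]
5 12 [14. 22. 24.]
10 11 [15. 22. 26.]
15 12 [ 9. 22. 75.]
20 12 [11. 18. 23.]
25 11 [13. 22. 25.]
30 11 [15. 23. 25.]
35 12 [20. 26. 39.]
40 16 [46. 82. 84.]
45 18 [45. 82. 84.]
50 25 [78. 81. 84.]
55 15 [46. 80. 83.]
60 1 [47. 47. 47.]
65 11 [60. 61. 63.]
70 21 [59. 61. 63.]
75 22 [58. 61. 65.]
0.075 [[-27.4, -57.9], [20.6, -60.9], [20.3, 61.2]]
0.08 [[-24.4, -59.4], [23.4, -62.4], [23.1, 59.1]]
0.085 [[-21.4, -61.0], [26.2, -64.0], [25.9, 57.0]]
```

>>> carry_out([
  [[0, -0.002, -0.004, 0, 0, 0, 0.4], [0, -0.002, -0.009, 0, 0, 0, 0.4], [0, -0.002, -0.013, 0, 0, 0, 0.4], [0, -0.002, -0.016, 0, 0, 0, 0.4], [0, -0.002, -0.018, 0, 0, 0, 0.4]],
])

```text
time_s: 5.87
eef_pos: [0.576, 0.0292, 0.0213]
eef_rot: [-0.0, 0.689, 0.725, -0.0]
wrist_force: [-0.0, 0.7, -1.3]
opening: 0.523
grasp_force: 61.7
```

>>> carry_out([
  [[0, 0, -0.0005, 0, 0, 0, 0.4], [0, 0, -0.001, 0, 0, 0, 0.4], [0, 0, -0.0015, 0, 0, 0, 0.4], [0, 0, -0.002, 0, 0, 0, 0.4], [0, 0, -0.002, 0, 0, 0, 0.4]],
])

```text
time_s: 6.28
eef_pos: [0.5765, 0.0291, 0.0201]
eef_rot: [0.0, 0.689, 0.725, 0.0]
wrist_force: [-0.0, -0.3, -1.8]
opening: 0.519
grasp_force: 61.7
```

>>> carry_out([
  [[0, 0, -0.0005, 0, 0, 0, 0.4], [0, 0, -0.001, 0, 0, 0, 0.4], [0, 0, -0.0015, 0, 0, 0, 0.4], [0, 0, -0.002, 0, 0, 0, 0.4], [0, 0, -0.002, 0, 0, 0, 0.4]],
])

```text
time_s: 6.7
eef_pos: [0.5763, 0.0291, 0.0179]
eef_rot: [-0.0, 0.689, 0.725, -0.0]
wrist_force: [0.8, 0.8, -1.9]
opening: 0.521
grasp_force: 61.7
```

>>> carry_out([
  [[0, 0, -0.0005, 0, 0, 0, 0.4], [0, 0, -0.001, 0, 0, 0, 0.4], [0, 0, -0.001, 0, 0, 0, 0.4], [0, 0, -0.0015, 0, 0, 0, 0.4], [0, 0, -0.0015, 0, 0, 0, 0.4]],
])

```text
time_s: 7.12
eef_pos: [0.5765, 0.0291, 0.0166]
eef_rot: [0.0, 0.689, 0.725, -0.0]
wrist_force: [-0.2, 0.3, -0.1]
opening: 0.521
grasp_force: 61.8
```

>>> carry_out([
  [[0, 0, -0.0002, 0, 0, 0, 0.4], [0, 0, -0.0004, 0, 0, 0, 0.4], [0, 0, -0.0006, 0, 0, 0, 0.4], [0, 0, -0.0007, 0, 0, 0, 0.4], [0, 0, -0.0007, 0, 0, 0, 0.4]],
])

```text
time_s: 7.53
eef_pos: [0.5765, 0.0291, 0.0166]
eef_rot: [0.0, 0.689, 0.725, -0.0]
wrist_force: [-3.7, -0.1, 7.3]
opening: 0.522
grasp_force: 62.7
```

>>> carry_out([
  [[0, 0, 0.0003, 0, 0, 0, 0.5], [0, 0, 0.0005, 0, 0, 0, 0.54], [0, 0, 0.0005, 0, 0, 0, 0.6], [0, 0, 0.0005, 0, 0, 0, 0.68], [0, 0, 0.0005, 0, 0, 0, 0.8]],
])

```text
time_s: 7.95
eef_pos: [0.5765, 0.0291, 0.0162]
eef_rot: [0.0, 0.689, 0.725, 0.0]
wrist_force: [-0.1, 0.1, -0.6]
opening: 0.794
grasp_force: 0.0
```

>>> carry_out([
  [[0, 0, 0.002, 0, 0, 0, 0.8], [0, 0, 0.01, 0, 0, 0, 0.8], [0, 0, 0.03, 0, 0, 0, 0.8], [0, 0, 0.055, 0, 0, 0, 0.8], [0, 0, 0.08, 0, 0, 0, 0.8]],
])

```text
time_s: 8.37
eef_pos: [0.5759, 0.0292, 0.0973]
eef_rot: [-0.0, 0.689, 0.725, -0.0]
wrist_force: [0.9, -0.5, 0.8]
opening: 0.796
grasp_force: 0.0
```

>>> carry_out([
  [[0, -0.01, 0.02, 0, 0, 0, 0.4], [0.003, -0.05, 0.03, 0, 0, 0, 0], [0.006, -0.09, 0.03, 0, 0, 0, 0], [0.009, -0.13, 0.03, 0, 0, 0, 0], [0.01, -0.165, 0.03, 0, 0, 0, 0]],
])

```text
time_s: 8.78
eef_pos: [0.587, -0.1383, 0.1278]
eef_rot: [0.001, 0.689, 0.725, 0.0]
wrist_force: [-0.4, -0.1, -0.4]
opening: 0.093
grasp_force: 0.0
```

>>> carry_out([
  [[0.001, -0.03, 0, 0, 0, 0, 0], [0.002, -0.057, 0, 0, 0, 0, 0], [0.002, -0.057, -0.03, 0, 0, 0, 0], [0.002, -0.057, -0.06, 0, 0, 0, 0], [0.002, -0.057, -0.075, 0, 0, 0, 0]],
])

```text
time_s: 9.2
eef_pos: [0.5867, -0.193, 0.0487]
eef_rot: [-0.002, 0.689, 0.724, -0.0]
wrist_force: [-1.4, 0.5, -0.5]
opening: -0.003
grasp_force: 0.0
```

Run:
```python
from m import *
t=camera("top");s=camera("scene");np.savez("t5.npz",**t);np.savez("s5.npz",**s)
h=Hf(cloud(s));x,y,z=h[...,0],h[...,1],h[...,2]
for lo in range(-80,76,6):
    m=(y>lo)&(y<=lo+6)&(abs(x)<25)&(z<95)&(z>42)
    if m.sum(): print(lo,m.sum(),np.nanpercentile(z[m],[10,50,90]).round(0),end=";")
m=(abs(y)<55)&(z>54)&(z<70)&(abs(x)<35);print("\nx",np.percentile(x[m],[1,50,99]),"y",np.percentile(y[(z>54)&(z<70)&(abs(x)<25)&(abs(y)<75)],[1,99]))
p=np.c_[x[m],y[m],z[m]];c=np.linalg.lstsq(np.c_[p[:,:2],np.ones(len(p))],p[:,2],rcond=None)[0];print("tilt",c)
m=(y<-185)&(y>-260)&(abs(x)<60)&(z>30)&(z<85); print("tool lowest",np.sort(z[m])[:15].round(0))
a=cv2.resize(t["pixels"][215:295,235:405],(680,320),interpolation=cv2.INTER_CUBIC);b=cv2.resize(s["pixels"][190:290,260:415],(434,280),interpolation=cv2.INTER_CUBIC);b=np.hstack([b,np.zeros((280,246,3),np.uint8)])
cv2.imwrite("pics/c6.png",np.vstack([a,b])[...,::-1])
o=get_obs();print(o["eef_pos"],o["opening"],o["wrist_force"])
```

```text
-80 15 [58. 60. 62.];-74 31 [43. 45. 47.];-68 63 [44. 51. 60.];-62 43 [56. 59. 61.];-56 40 [56. 59. 62.];-50 42 [56. 59. 62.];-44 43 [55. 59. 62.];-38 37 [55. 60. 62.];-32 43 [56. 60. 63.];-26 44 [55. 60. 62.];-20 41 [56. 60. 62.];-14 43 [55. 59. 62.];-8 35 [57. 61. 62.];-2 40 [56. 59. 62.];4 41 [55. 59. 62.];10 40 [55. 60. 62.];16 43 [56. 60. 63.];22 45 [54. 60. 64.];28 36 [56. 59. 63.];34 39 [55. 59. 61.];40 38 [56. 59. 62.];46 40 [56. 58. 62.];52 20 [55. 58. 61.];58 70 [48. 58. 63.];64 39 [59. 62. 64.];70 39 [58. 60. 64.];
x [-20.12233564   4.80554422  26.56418145] y [-63.88973675  73.839578  ]
tilt [-1.52612001e-02 -3.85522934e-04  5.94554881e+01]
tool lowest [30. 31. 31. 31. 31. 31. 31. 31. 31. 31. 32. 32. 33. 33. 33.]
[ 0.58579478 -0.19178295  0.04817914] -0.00024622403598034947 [-0.18560421  1.07720359 -0.0360801 ]
```

View pics/c6.png

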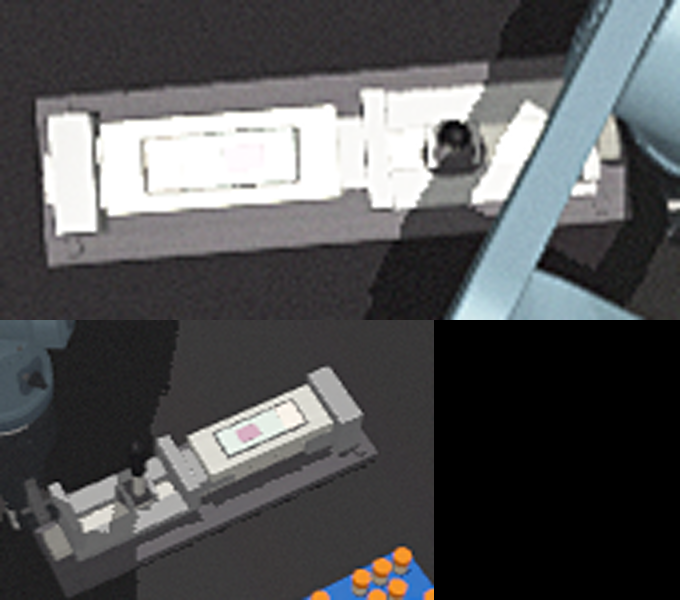

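The top crop shows the carrier seated flat and centred, with its ends at x 103 and 338. The fixed jaw is just to the left, the sliding lip is at x 365–390, and the closed fingers are behind the plate at the right. Next I'll lower and approach the thumb plate.

>>> carry_out([
  [[0, 0, -0.012, 0, 0, 0, 0], [0, 0, -0.024, 0, 0, 0, 0], [0, 0, -0.032, 0, 0, 0, 0], [0, 0.004, -0.032, 0, 0, 0, 0], [0, 0.008, -0.032, 0, 0, 0, 0]],
])

```text
time_s: 9.72
eef_pos: [0.5882, -0.1845, 0.019]
eef_rot: [-0.0, 0.689, 0.725, -0.0]
wrist_force: [-0.4, 0.5, 0.4]
opening: 0.001
grasp_force: 0.0
```

>>> carry_out([
  [[0, 0.002, 0, 0, 0, 0, 0], [0, 0.004, 0, 0, 0, 0, 0], [0, 0.006, 0, 0, 0, 0, 0], [0, 0.008, 0, 0, 0, 0, 0], [-0.001, 0.01, 0, 0, 0, 0, 0]],
])

```text
time_s: 10.13
eef_pos: [0.5878, -0.1748, 0.0197]
eef_rot: [0.0, 0.689, 0.725, 0.0]
wrist_force: [-0.4, -0.3, -0.0]
opening: -0.001
grasp_force: 0.0
```

>>> carry_out([
  [[0, 0.002, 0, 0, 0, 0, 0], [0, 0.004, 0, 0, 0, 0, 0], [0, 0.006, 0, 0, 0, 0, 0], [0, 0.008, 0, 0, 0, 0, 0], [0, 0.01, 0, 0, 0, 0, 0]],
])

```text
time_s: 10.55
eef_pos: [0.5873, -0.165, 0.0193]
eef_rot: [0.0, 0.689, 0.725, -0.0]
wrist_force: [-0.6, -2.7, 0.4]
opening: -0.006
grasp_force: 1.0
```

```bash
cat > j.py <<'E'
from m import *
import sys
s=camera("scene");np.savez(sys.argv[1],**s);h=Hf(cloud(s));x,y,z=h[...,0],h[...,1],h[...,2]
# lip: bright pixels; use height profile along y at fine bins
for lo in np.arange(-96,-54,2):
    m=(y>lo)&(y<=lo+2)&(abs(x)<16)&(z<95)
    if m.sum(): print(lo,m.sum(),np.median(z[m]).round(0),end="; ")
o=get_obs();p=o["eef_pos"][:2]*1000-O;print("\nTCP holder",(p@EX).round(1),(p@EY).round(1),o["eef_pos"].round(4),o["wrist_force"].round(1))
E
python3 j.py s6.npz
```

```text
-96 11 30.0; -94 9 25.0; -92 9 31.0; -90 7 26.0; -88 7 31.0; -86 37 47.0; -84 29 40.0; -82 8 62.0; -80 12 62.0; -78 7 60.0; -76 12 61.0; -74 5 61.0; -68 9 45.0; -66 18 50.0; -64 21 58.0; -62 12 58.0; -60 7 58.0; -58 10 58.0; -56 14 59.0; 
TCP holder 1.5 -198.5 [ 0.5874 -0.1646  0.0193] [ 0.7 -1.1  0.4]
```

>>> carry_out([
  [[0, 0.0012, 0, 0, 0, 0, 0], [0, 0.0024, 0, 0, 0, 0, 0], [0, 0.0036, 0, 0, 0, 0, 0], [0, 0.0048, 0, 0, 0, 0, 0], [-0.0003, 0.006, 0, 0, 0, 0, 0]],
])

```text
time_s: 11.02
eef_pos: [0.5873, -0.1588, 0.0193]
eef_rot: [0.0, 0.689, 0.725, 0.0]
wrist_force: [0.9, -3.3, -0.6]
opening: -0.002
grasp_force: 1.0
```

>>> carry_out([
  [[0, 0.0006, 0, 0, 0, 0, 0], [0, 0.0012, 0, 0, 0, 0, 0], [0, 0.0018, 0, 0, 0, 0, 0], [0, 0.0024, 0, 0, 0, 0, 0], [0, 0.003, 0, 0, 0, 0, 0]],
])

```text
time_s: 11.43
eef_pos: [0.5872, -0.1558, 0.0193]
eef_rot: [0.0, 0.689, 0.725, 0.0]
wrist_force: [0.6, -2.1, -0.2]
opening: 0.003
grasp_force: 1.0
```

```bash
python3 j.py s7.npz
```

```text
-96 9 47.0; -94 2 40.0; -92 3 32.0; -90 4 31.0; -88 10 27.0; -86 7 23.0; -84 11 30.0; -82 7 23.0; -80 9 31.0; -78 14 29.0; -76 44 45.0; -74 16 60.0; -72 5 62.0; -70 10 61.0; -68 8 61.0; -66 11 60.0; -64 8 60.0; -62 6 60.0; -60 12 59.0; -58 9 60.0; -56 8 58.0; 
TCP holder 1.7 -189.7 [ 0.5872 -0.1557  0.0193] [-0.3 -0.6 -0.4]
```

>>> carry_out([
  [[0, 0.0004, 0, 0, 0, 0, 0], [0, 0.0008, 0, 0, 0, 0, 0], [0, 0.0012, 0, 0, 0, 0, 0], [0, 0.0016, 0, 0, 0, 0, 0], [0, 0.002, 0, 0, 0, 0, 0]],
])

```text
time_s: 11.9
eef_pos: [0.587, -0.1538, 0.0193]
eef_rot: [-0.0, 0.689, 0.725, -0.0]
wrist_force: [1.0, -2.3, -0.6]
opening: -0.003
grasp_force: 1.0
```

>>> carry_out([
  [[0, 0.0002, 0, 0, 0, 0, 0], [0, 0.0004, 0, 0, 0, 0, 0], [0, 0.0006, 0, 0, 0, 0, 0], [0, 0.0008, 0, 0, 0, 0, 0], [0, 0.001, 0, 0, 0, 0, 0]],
])

```text
time_s: 12.32
eef_pos: [0.587, -0.1529, 0.0193]
eef_rot: [-0.0, 0.689, 0.725, -0.0]
wrist_force: [-0.9, -2.9, 0.2]
opening: -0.001
grasp_force: 1.3
```

>>> carry_out([
  [[0, 0.0002, 0, 0, 0, 0, 0], [0, 0.0004, 0, 0, 0, 0, 0], [0, 0.0006, 0, 0, 0, 0, 0], [0, 0.0008, 0, 0, 0, 0, 0], [0, 0.001, 0, 0, 0, 0, 0]],
])

```text
time_s: 12.73
eef_pos: [0.587, -0.1529, 0.0193]
eef_rot: [0.0, 0.689, 0.725, -0.001]
wrist_force: [-1.3, -6.4, -0.7]
opening: 0.0
grasp_force: 3.4
```

>>> carry_out([
  [[0, 0.0002, 0, 0, 0, 0, 0], [0, 0.0003, 0, 0, 0, 0, 0], [0, 0.0004, 0, 0, 0, 0, 0], [0, 0.0005, 0, 0, 0, 0, 0], [0, 0.0005, 0, 0, 0, 0, 0]],
])

```text
time_s: 13.15
eef_pos: [0.587, -0.1529, 0.0193]
eef_rot: [0.001, 0.689, 0.725, -0.001]
wrist_force: [-1.7, -9.0, -1.6]
opening: -0.002
grasp_force: 3.9
```

```bash
python3 j.py s8.npz
python3 - <<'E'
from m import *
t=camera("top");s=dict(np.load("s8.npz"))
h=Hf(cloud(s));x,y,z=h[...,0],h[...,1],h[...,2]
m=(abs(y)<50)&(z>52)&(z<70)&(abs(x)<35);p=np.c_[x[m],y[m],z[m]];print("tilt",np.linalg.lstsq(np.c_[p[:,:2],np.ones(len(p))],p[:,2],rcond=None)[0])
a=cv2.resize(t["pixels"][215:295,235:405],(680,320),interpolation=cv2.INTER_CUBIC)
a=(a*.6).astype(np.uint8);b=cv2.resize(s["pixels"][190:290,260:415],(434,280),interpolation=cv2.INTER_CUBIC);b=np.hstack([b,np.zeros((280,246,3),np.uint8)])
cv2.imwrite("pics/c7.png",np.vstack([a,b])[...,::-1])
E
```

```text
-96 11 43.0; -94 8 46.0; -92 4 39.0; -90 1 32.0; -88 5 33.0; -86 7 31.0; -84 10 27.0; -82 8 27.0; -80 9 29.0; -78 10 26.0; -76 10 25.0; -74 32 41.0; -72 29 50.0; -70 8 62.0; -68 8 62.0; -66 11 61.0; -64 8 60.0; -62 7 60.0; -60 9 59.0; -58 11 59.0; -56 7 60.0; 
TCP holder 1.7 -186.8 [ 0.5871 -0.1528  0.0193] [-1.1 -7.8 -1.1]
tilt [-1.45731336e-02  3.04339867e-04  5.94471060e+01]
```

View pics/c7.png

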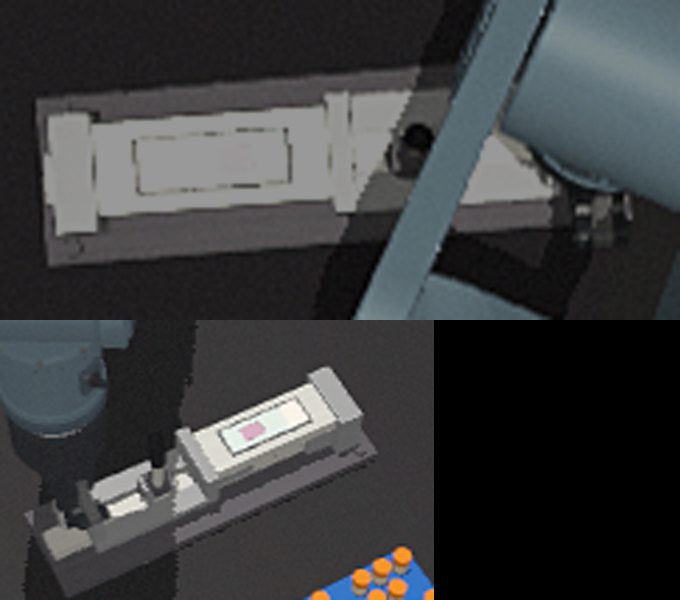

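The crop shows the carrier closed end to end between both jaws, with the lip at x 328–352 touching its end. It is level, and the push force rose to 9 N with no further motion. I'll back off, rise, and go round to the lever's +x side.

>>> carry_out([
  [[0, -0.003, 0, 0, 0, 0, 0], [0, -0.018, 0, 0, 0, 0, 0], [0, -0.018, 0.035, 0, 0, 0, 0], [0, -0.018, 0.075, 0, 0, 0, 0], [0, -0.018, 0.115, 0, 0, 0, 0]],
])

```text
time_s: 13.67
eef_pos: [0.5863, -0.1695, 0.1345]
eef_rot: [-0.002, 0.689, 0.725, 0.0]
wrist_force: [1.4, -0.6, -1.1]
opening: -0.003
grasp_force: 0.0
```

>>> carry_out([
  [[0.012, 0.025, 0, 0, 0, 0, 0], [0.022, 0.06, 0, 0, 0, 0, 0], [0.031, 0.1, 0, 0, 0, 0, 0], [0.031, 0.1, -0.03, 0, 0, 0, 0], [0.031, 0.1, -0.05, 0, 0, 0, 0]],
])

```text
time_s: 14.08
eef_pos: [0.6194, -0.0672, 0.0844]
eef_rot: [0.001, 0.687, 0.726, 0.001]
wrist_force: [0.1, 0.0, -0.4]
opening: -0.001
grasp_force: 0.0
```

Run:
```python
from m import *
t=camera("top");s=camera("scene")
h=Hf(cloud(s));x,y,z=h[...,0],h[...,1],h[...,2]
m=(y<-78)&(y>-140)&(x>-30)&(x<80)&(z>74)&(z<135)
g=cv2.cvtColor(s["pixels"],cv2.COLOR_RGB2GRAY)
v,u=np.where(m);i=np.argsort(z[m])[:300:10]
for k in i: print(u[k],v[k],x[m][k].round(),y[m][k].round(),z[m][k].round(),end=" | ")
b=cv2.resize(s["pixels"][150:280,240:380],(560,520),interpolation=cv2.INTER_CUBIC);b=np.clip(b*1.5,0,255).astype(np.uint8)
cv2.imwrite("pics/c8.png",b[...,::-1])
o=get_obs();p=o["eef_pos"][:2]*1000-O;print("\nTCP holder",(p@EX).round(1),(p@EY).round(1),o["eef_pos"].round(4),o["wrist_force"].round(1))
```

```text
315 242 8.0 -110.0 83.0 | 314 238 5.0 -111.0 96.0 | 313 235 2.0 -111.0 105.0 | 315 235 8.0 -109.0 112.0 | 314 232 2.0 -109.0 116.0 | 319 245 41.0 -116.0 120.0 | 317 240 30.0 -115.0 126.0 | 321 242 43.0 -111.0 132.0 | 
TCP holder 34.4 -103.5 [ 0.6153 -0.068   0.0804] [-0.9  1.4 -0.8]
```

View pics/c8.png

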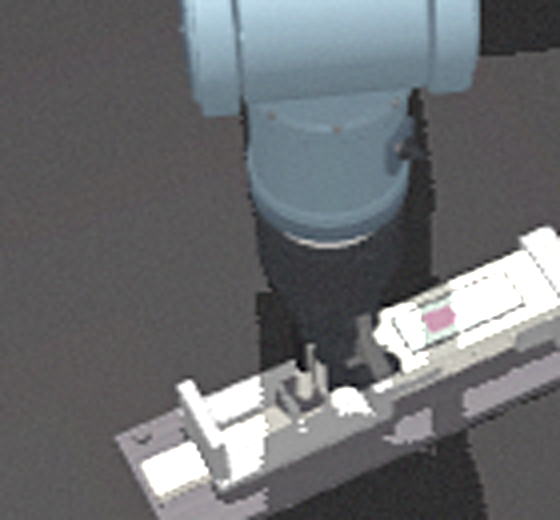

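The crop shows the closed fingers standing over the lever's far (+x) side, with the upright lever at about (310,370). The jaws are still closed on the carrier. I'll lower, then start pushing towards -x.

>>> carry_out([
  [[0, 0, -0.01, 0, 0, 0, 0], [0, 0, -0.02, 0, 0, 0, 0], [0, 0, -0.022, 0, 0, 0, 0], [-0.004, 0, -0.022, 0, 0, 0, 0], [-0.008, 0, -0.022, 0, 0, 0, 0]],
])

```text
time_s: 14.6
eef_pos: [0.6102, -0.0699, 0.0627]
eef_rot: [0.0, 0.689, 0.725, 0.0]
wrist_force: [0.3, 0.7, -0.9]
opening: -0.001
grasp_force: 0.0
```

>>> carry_out([
  [[-0.002, 0, 0, 0, 0, 0, 0], [-0.004, 0, 0, 0, 0, 0, 0], [-0.006, 0, 0, 0, 0, 0, 0], [-0.008, 0, 0, 0, 0, 0, 0], [-0.01, 0, 0, 0, 0, 0, 0]],
])

```text
time_s: 15.02
eef_pos: [0.6005, -0.0695, 0.0628]
eef_rot: [0.001, 0.689, 0.725, 0.0]
wrist_force: [1.2, -0.2, 0.9]
opening: -0.0
grasp_force: 0.6
```

```bash
cat > l.py <<'E'
from m import *
s=camera("scene")
h=Hf(cloud(s));x,y,z=h[...,0],h[...,1],h[...,2]
m=(y<-85)&(y>-130)&(x>-110)&(x<60)&(z>50)&(z<125)
g=cv2.cvtColor(s["pixels"],cv2.COLOR_RGB2GRAY)
v,u=np.where(m);i=np.argsort(z[m])[::max(1,m.sum()//36)]
for k in i: print(u[k],v[k],*[int(q[m][k].round()) for q in(x,y,z)],g[v[k],u[k]],end=" | ")
o=get_obs();p=o["eef_pos"][:2]*1000-O;print("\nTCP holder",(p@EX).round(1),(p@EY).round(1),o["eef_pos"].round(4),o["wrist_force"].round(1))
E
python3 l.py
```

```text
314 247 2 -110 51 105 | 314 248 4 -111 51 92 | 315 248 6 -110 52 137 | 315 247 4 -108 53 133 | 316 248 8 -108 54 135 | 314 246 1 -110 54 104 | 316 247 6 -107 55 132 | 317 247 8 -105 56 124 | 314 245 1 -109 57 109 | 315 246 6 -109 61 132 | 314 244 1 -109 63 114 | 315 245 7 -110 67 130 | 314 243 2 -110 69 110 | 313 240 2 -112 84 73 | 313 239 2 -112 88 50 | 313 238 1 -111 91 55 | 318 246 27 -111 93 74 | 317 246 27 -114 94 118 | 316 246 26 -116 95 126 | 314 242 14 -115 95 112 | 315 244 21 -116 96 122 | 322 245 32 -103 98 90 | 313 237 3 -112 99 63 | 320 246 33 -109 100 77 | 317 244 26 -113 100 117 | 317 245 29 -115 101 114 | 316 245 28 -117 101 121 | 321 245 33 -107 102 52 | 314 241 16 -116 102 112 | 318 245 30 -113 103 38 | 313 236 4 -112 104 65 | 315 243 24 -117 105 82 | 320 245 34 -109 105 33 | 319 246 35 -113 105 42 | 316 244 27 -116 105 123 | 313 235 2 -112 105 76 | 315 242 22 -116 106 84 | 317 243 27 -114 107 116 | 318 244 31 -113 108 37 | 314 240 17 -116 108 104 | 319 245 35 -113 109 31 | 318 243 30 -112 110 27 | 319 244 33 -112 110 35 | 316 243 28 -117 110 121 | 315 241 23 -117 112 85 | 316 242 26 -116 112 122 | 314 239 18 -117 113 97 | 317 242 28 -114 113 118 | 315 240 22 -116 115 85 | 318 242 31 -113 116 27 | 317 241 28 -114 116 118 | 318 241 30 -112 118 30 | 314 238 19 -117 119 94 | 317 240 27 -113 120 112 | 314 237 17 -116 120 94 | 315 239 23 -116 120 75 | 316 241 29 -117 121 124 | 316 240 27 -116 121 125 | 318 240 30 -112 123 34 | 314 236 16 -115 123 95 | 314 235 15 -115 125 124 | 
TCP holder 19.1 -104.2 [ 0.6002 -0.0695  0.0627] [0.9 0.2 0.9]
```

>>> carry_out([
  [[-0.005, 0, 0, 0, 0, 0, 0], [-0.01, -0.0005, 0, 0, 0, 0, 0], [-0.016, -0.001, -0.0005, 0, 0, 0, 0], [-0.022, -0.001, -0.001, 0, 0, 0, 0], [-0.027, -0.0014, -0.0025, 0, 0, 0, 0]],
])

```text
time_s: 15.48
eef_pos: [0.5723, -0.0707, 0.0597]
eef_rot: [-0.0, 0.689, 0.725, -0.0]
wrist_force: [1.7, 0.3, -0.3]
opening: -0.002
grasp_force: 0.6
```

>>> carry_out([
  [[-0.003, 0, -0.001, 0, 0, 0, 0], [-0.006, 0, -0.0025, 0, 0, 0, 0], [-0.009, -0.0005, -0.004, 0, 0, 0, 0], [-0.0115, -0.0005, -0.0055, 0, 0, 0, 0], [-0.0136, -0.0007, -0.007, 0, 0, 0, 0]],
])

```text
time_s: 15.9
eef_pos: [0.5608, -0.0716, 0.0539]
eef_rot: [0.001, 0.689, 0.725, 0.001]
wrist_force: [4.2, 2.2, 8.7]
opening: 0.003
grasp_force: 4.2
```

```bash
python3 l.py
```

```text
312 249 4 -117 50 99 | 315 245 -2 -105 51 144 | 313 244 -6 -109 52 139 | 314 244 -3 -107 55 142 | 315 242 -7 -103 56 134 | 312 243 -7 -111 56 122 | 313 242 -8 -108 57 141 | 313 241 -10 -107 59 140 | 312 242 -9 -110 59 136 | 312 241 -11 -109 60 139 | 311 240 -14 -110 61 102 | 314 239 -12 -103 62 134 | 313 239 -13 -105 63 142 | 312 240 -11 -109 64 143 | 313 238 -14 -105 66 141 | 312 239 -12 -108 66 143 | 312 237 -16 -106 67 143 | 312 238 -14 -107 67 142 | 310 236 -21 -109 67 132 | 311 237 -16 -108 69 144 | 312 236 -16 -106 72 146 | 310 235 -11 -113 89 114 | 305 225 -41 -112 90 54 | 310 234 -12 -113 92 73 | 304 223 -46 -112 93 29 | 313 234 -8 -107 93 38 | 315 234 -5 -103 93 46 | 310 233 -13 -112 94 73 | 308 232 -17 -115 95 123 | 308 233 -14 -117 96 122 | 307 231 -20 -117 96 86 | 312 235 -4 -111 97 47 | 311 234 -7 -112 97 31 | 309 232 -13 -114 99 120 | 306 228 -26 -116 100 83 | 311 233 -7 -112 102 33 | 308 231 -15 -116 102 124 | 309 231 -12 -115 105 119 | 306 227 -25 -116 106 86 | 308 230 -15 -116 107 122 | 308 229 -16 -115 109 119 | 306 226 -24 -116 111 94 | 310 229 -12 -112 112 54 | 309 229 -12 -115 114 98 | 306 224 -24 -116 120 99 | 307 225 -18 -117 124 57 | 
TCP holder -20.5 -104.3 [ 0.5606 -0.0716  0.0537] [4.2 1.5 6. ]
```

>>> carry_out([
  [[-0.0028, 0, -0.0018, 0, 0, 0, 0], [-0.0055, 0, -0.0038, 0, 0, 0, 0], [-0.008, -0.0005, -0.0058, 0, 0, 0, 0], [-0.0104, -0.0005, -0.0078, 0, 0, 0, 0], [-0.0124, -0.0006, -0.0099, 0, 0, 0, 0]],
])

```text
time_s: 16.37
eef_pos: [0.5505, -0.0725, 0.0457]
eef_rot: [0.003, 0.689, 0.725, 0.002]
wrist_force: [2.7, 2.6, 14.1]
opening: -0.001
grasp_force: 6.6
```

>>> carry_out([
  [[-0.0015, 0, -0.0017, 0, 0, 0, 0], [-0.0028, 0, -0.0034, 0, 0, 0, 0], [-0.0041, 0, -0.0051, 0, 0, 0, 0], [-0.0053, 0, -0.0068, 0, 0, 0, 0], [-0.0064, -0.0003, -0.0086, 0, 0, 0, 0]],
])

```text
time_s: 16.78
eef_pos: [0.5435, -0.073, 0.0373]
eef_rot: [0.003, 0.689, 0.725, 0.001]
wrist_force: [0.5, 2.4, 13.7]
opening: 0.001
grasp_force: 6.8
```

>>> carry_out([
  [[-0.0012, 0, -0.002, 0, 0, 0, 0], [-0.0024, 0, -0.004, 0, 0, 0, 0], [-0.0033, 0, -0.006, 0, 0, 0, 0], [-0.0042, 0, -0.008, 0, 0, 0, 0], [-0.005, -0.0003, -0.0095, 0, 0, 0, 0]],
])

```text
time_s: 17.2
eef_pos: [0.5381, -0.0733, 0.027]
eef_rot: [0.002, 0.689, 0.725, 0.001]
wrist_force: [3.4, 0.5, 5.9]
opening: 0.0
grasp_force: 2.9
```

>>> carry_out([
  [[0, 0, -0.0006, 0, 0, 0, 0], [0, 0, -0.0012, 0, 0, 0, 0], [0, 0, -0.0018, 0, 0, 0, 0], [0, 0, -0.0024, 0, 0, 0, 0], [0, 0, -0.003, 0, 0, 0, 0]],
])

```text
time_s: 17.62
eef_pos: [0.5381, -0.0734, 0.0253]
eef_rot: [0.002, 0.689, 0.725, 0.001]
wrist_force: [-5.8, 2.9, 28.2]
opening: 0.002
grasp_force: 14.4
```

The force jumped to 28 N at the expected stop height, so the lever has bottomed. I'll lift clear and check.

>>> carry_out([
  [[0, 0, 0.002, 0, 0, 0, 0], [0, 0, 0.006, 0, 0, 0, 0], [0, 0, 0.03, 0, 0, 0, 0], [0, 0, 0.07, 0, 0, 0, 0], [0, 0, 0.11, 0, 0, 0, 0]],
])

```text
time_s: 18.03
eef_pos: [0.5331, -0.072, 0.1308]
eef_rot: [-0.003, 0.689, 0.725, -0.001]
wrist_force: [0.7, -0.6, -0.5]
opening: -0.001
grasp_force: 0.0
```

>>> carry_out([
  [[-0.02, 0.03, 0.01, 0, 0, 0, 0], [-0.04, 0.06, 0.02, 0, 0, 0, 0], [-0.06, 0.09, 0.03, 0, 0, 0, 0], [-0.08, 0.12, 0.03, 0, 0, 0, 0], [-0.1, 0.15, 0.03, 0, 0, 0, 0]],
])

```text
time_s: 18.45
eef_pos: [0.4342, 0.0782, 0.1618]
eef_rot: [-0.0, 0.689, 0.725, -0.0]
wrist_force: [0.8, 0.5, 0.7]
opening: -0.002
grasp_force: 0.0
```

Run:
```python
from m import *
s=camera("scene");t=camera("top");np.savez("t9.npz",**t)
for n,c in(("scene",s),("top",t)):
    h=Hf(cloud(c));x,y,z=h[...,0],h[...,1],h[...,2]
    print(n)
    for xl in range(-95,5,8):
        m=(y<-97)&(y>-113)&(x>xl)&(x<=xl+8)&(z<110)
        if m.sum(): print(xl,m.sum(),np.percentile(z[m],[50,90,98]).round(0),end="; ")
    print()
    for lo in np.arange(-80,-50,2):
        m=(y>lo)&(y<=lo+2)&(abs(x)<16)&(z<95)
        if m.sum(): print(lo,m.sum(),np.median(z[m]).round(0),end="; ")
    m=(abs(y)<50)&(z>52)&(z<70)&(abs(x)<35);p=np.c_[x[m],y[m],z[m]]
    if len(p)>9:print("\ncarrier n",len(p),"plane",np.linalg.lstsq(np.c_[p[:,:2],np.ones(len(p))],p[:,2],rcond=None)[0].round(4),"x",np.percentile(x[m],[2,98]))
f=lambda r:[np.round(r[0],1),np.round(r[1],1),round(r[2],2)]
# movement of bystanders: compare images
s0=dict(np.load("scene0.npz"))
for nm,(u0,u1,v0,v1) in dict(rack=(345,425,265,330),tip=(435,510,200,270),mouse=(110,215,210,305)).items():
    d=cv2.absdiff(s["pixels"][v0:v1,u0:u1],s0["pixels"][v0:v1,u0:u1]).max(-1);print(nm,(d>40).sum())
print(get_obs()["eef_pos"],get_obs()["wrist_force"])
```

```text
scene
-95 16 [-1.  2.  3.]; -87 12 [-2. -1.  2.]; -79 19 [-2. 54. 56.]; -71 30 [50. 56. 57.]; -63 28 [47. 55. 57.]; -55 26 [50. 55. 57.]; -47 21 [52. 57. 58.]; -39 15 [49. 53. 54.]; -31 18 [46. 51. 55.]; -23 18 [45. 48. 50.]; -15 16 [43. 47. 49.]; -7 15 [44. 47. 48.]; 1 22 [44. 47. 48.]; 
-80 8 26.0; -78 8 31.0; -76 8 24.0; -74 45 43.0; -72 17 57.0; -70 11 62.0; -68 6 61.0; -66 12 61.0; -64 10 62.0; -62 4 61.0; -60 10 59.0; -58 6 60.0; -56 9 59.0; -54 9 59.0; -52 11 60.0; 
carrier n 691 plane [-1.68000e-02  5.60000e-03  5.94522e+01] x [-20.45774709  26.1350931 ]
top
-95 31 [1. 4. 6.]; -87 27 [ 0.  6. 49.]; -79 29 [55. 58. 60.]; -71 31 [54. 59. 59.]; -63 29 [53. 56. 59.]; -55 28 [54. 57. 59.]; -47 29 [53. 58. 58.]; -39 30 [48. 54. 56.]; -31 28 [48. 51. 53.]; -23 32 [44. 49. 52.]; -15 31 [43. 47. 48.]; -7 30 [45. 48. 50.]; 1 28 [44. 47. 48.]; 
-80 14 28.0; -78 15 27.0; -76 14 26.0; -74 18 30.0; -72 16 62.0; -70 15 63.0; -68 16 62.0; -66 17 61.0; -64 15 62.0; -62 15 61.0; -60 15 60.0; -58 15 60.0; -56 15 60.0; -54 15 61.0; -52 16 60.0; 
carrier n 1107 plane [ 9.00000e-04 -3.00000e-04  6.05538e+01] x [-22.28211472  22.10535137]
rack 0
tip 0
mouse 0
[0.43177575 0.08062919 0.16078476] [-0.80902832 -0.62282586  0.03167588]
```

```bash
python3 -c "
from bench import hand_in;print(hand_in())"
```

```text
the job is handed in; nothing more can be done
None
```

The job is handed in: the carrier lies flat and centred, held snugly between the jaws, and the lever was then pushed down until it stopped level; image comparison shows the tube rack, tip box and mouse unmoved.

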